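Oil the roaster and hold the seeded roll over it with tongs

TASK

Get the black oval roaster ready for baking: press the pump head of the oil bottle beside it fully down and let it spring back up. Then take the kitchen tongs from the chopping board, close them on the dark seeded bread roll - food is not touched with the gripper itself - and carry it over the middle of the roaster. Finish still holding it there in the closed tongs, clear above the rim and at rest; leave the pale roll and the roaster where they are.

Things in the scene. Friction and masses are not known exactly. Their poses are not given: they have to be found in the camera images.
- chopping_board: white chopping board, 300 (its x) x 440 (its y) x 9 mm, lying flat on the worktop and fast; origin at the centre of its underside. The tongs and both rolls start on it. A wall cupboard overhangs the back of the worktop: its front is at x = 0.58 m, 0.45 m up, its upright bar handles (near y = -0.02 and -0.14) stand out to x = 0.55 m from 0.51 m up
- tongs: small sprung steel kitchen tongs, 215 mm long, 24 mm high, 120 g, lying on their side, black sleeves on both arms. Origin on the hinge pin (closed rear end), at the underside; the frame belongs to the left arm: z up, x roughly along the tongs to the open tips, y left. The pin is vertical: squeezing the sleeves together sideways closes the tips. Balance point 105 mm from the hinge
- tongs_jaw (a joint): closing angle of the tongs' right arm relative to the left one (rad): 0 = fully open as they lie (tips 93 mm apart inside), about 0.20 = tips round a roll, 0.41 = tips shut. A spring in the hinge pushes the arms open again; at the sleeves it pushes with about 5 N when open, 8 N at 0.20 and 12 N when shut
- tongs_grip_left (a point): middle of the left arm's black sleeve, on its outer face, half-way up its height (12 mm above the tongs' underside). Sleeves are 66 mm long, 20 mm high; 55 mm over both outer faces when open, 36 mm round a roll (the outer faces are then parallel), 16 mm shut
- tongs_grip_right (a point): the same point on the right arm's sleeve. The line from the hinge through the middle between the two grip points is the tongs' centre line; the grip points lie about 95 mm from the hinge
- tongs_tip_left (a point): inner face of the left arm's cupped steel end, middle of its width, 12 mm above the tongs' underside; the ends are 24 mm high, 25 mm long, shallow cups for round things, 102 mm over their backs when open. The two tips lie about 200 mm from the hinge, 105 mm ahead of the grip points
- tongs_tip_right (a point): the same point on the right arm's end
- seeded_roll: dark brown round bread roll strewn with pale seeds, 52 mm across at its widest (16 mm above its underside), 38 mm high, about 50 g; origin at the centre of its underside, z up. The one to take
- pale_roll: pale golden round bread roll with a cross cut in its top, same size; origin at the centre of its underside. Stays on the board
- dish: black oval enamel roaster, open on top, 274 (its x) x 186 (its y) x 50 mm, rim 50 mm above the worktop, loose, 0.9 kg; origin at the centre of its underside, z up
- oil_bottle: olive-green oil bottle with a cream band and a black pump, body 58 mm across, standing fast on a 74 mm rubber suction foot beside the roaster; origin at the centre of its underside; its x axis points along the spout, over the roaster's rim. Collar ends 123 mm up, the raised pump head tops out 160 mm up
- pump_top (a point): centre of the pump head's flat top, a black disc of 34 mm diameter, 160 mm above the worktop when up; the spout (9 mm thick) reaches 52 mm from the axis, just under the top
- oil_pump (a joint): how far the pump head is pressed down (m): 0 = up, 0.016 = bottom stop. Straight down against a spring: 3 N at the start, 8 N at the bottom; springs back by itself when let go

How it is judged:
On the way, in this order (a step that is already met when the one before it is completed fails the run):
1. the oil pump is pressed fully down (value of joint oil_pump above 0.012 m), for 0.05 s.
2. the pump head has sprung back up (value of joint oil_pump below 0.003 m), for 0.1 s.
3. the seeded roll is lifted off the board in the closed tongs (z of seeded_roll in the frame of chopping_board above 0.03 m and contact force between tongs and seeded_roll above 0.5 N and value of joint tongs_jaw between 0.1 and 0.31 rad), for 0.2 s.
At the end, for the whole second after the job is handed in: Gripper holds the tongs, closed (0.10-0.31 rad) on the seeded roll; the roll hangs still, touched by the tongs alone, underside over 75 mm above the worktop, centre within 50 mm of the roaster's (from above); pump up within 3 mm; pale roll and roaster moved under 30 mm (height (world z) of seeded_roll above 0.075 m and horizontal distance between seeded_roll and dish below 0.05 m and value of joint tongs_jaw between 0.1 and 0.31 rad and contact force between tongs and seeded_roll above 0.5 N and contact force between each of dish, oil_bottle and seeded_roll below 0.1 N and contact force between the fingers and tongs above 1 N and linear speed of each of seeded_roll, tongs below 0.03 m/s and value of joint oil_pump below 0.003 m and distance of each of pale_roll, dish from where it was at the start of the episode below 0.03 m); the arm keeps its last pose, push and grip.
It fails at once if the gripper or the arm itself touches a roll (contact force between any of the fingers, the arm and seeded_roll above 0.5 N or contact force between any of the fingers, the arm and pale_roll above 0.5 N).
It fails at once if the pale roll is knocked from its place (distance of pale_roll from where it was at the start of the episode above 0.05 m).
It fails at once if the roaster is pushed away (distance of dish from where it was at the start of the episode above 0.05 m).
It also fails if it takes over 48 s, if anything falls off the work surface, if the arm or the gripper's body presses on something with over 40 N, if the wrist force passes 120 N, or if a joint passes its speed limit or range.

ROBOT

A 7-joint arm with a two-finger parallel gripper is mounted at the origin on a cart in front of the work surface, level with it; the furniture and walls round the work are solid. World frame = base frame: x ahead of the robot, y to its left, z up, the work surface at z = 0. Lengths are in m, angles in rad, forces in N, time in s.
With the tool pointing down it reaches from about 0.425 to 0.825 m from the base axis. Payload 3.6 kg.
Tool frame: the origin (TCP) lies on the centre line of the jaws, within the pads' length; the fingertips stand 22 mm ahead of it and the grasp point (between the pads) lies 3 mm ahead of it; z points along the fingers, y is the line along which they close (so a half turn about z gives the same grasp; the last joint's range is limited). The gripper opens to 93 mm and grips with 3 to 60 N. Pads are 15 mm wide; open, the fingers measure 128 mm over their backs; the gripper's body (75 mm by 188 mm) begins 65 mm behind the grasp point.
Start: joints at [-1.371, 0.615, -0.013, 1.423, 0.008, 1.103, -0.04], TCP at [0.146, 0.633, 0.241] pointing down, gripper open.
Joint ranges: [-3.12, 3.12], [-0.3, 2.06], [-1.34, 1.32], [0.26, 2.42], [-1.36, 4.5], [0.01, 1.98], [-2.84, 2.84]. Speed limits (rad/s): [2.79, 2.79, 3.14, 3.14, 3.14, 3.14, 3.14].

INTERFACE

Orientations are given as a unit quaternion [x, y, z, w].
In Python, from plant import sense, eyes, ticket gives the robot as it stands.
- The arm moves only by the tool hand_motion, called after "Request:" as a command line: name --argument value ..., lists and objects as JSON in quotes. Schema: {"type":"object","properties":{"segments":{"type":"array","items":{"type":"object","properties":{"dx":{"type":"number"},"dy":{"type":"number"},"dz":{"type":"number"},"drx":{"type":"number"},"dry":{"type":"number"},"drz":{"type":"number"}},"additionalProperties":false},"minItems":1,"maxItems":10},"jaw":{"type":"number"},"squeeze":{"type":"number"},"only":{"type":"string"},"quiet":{"type":"boolean"},"lines":{"type":"string"}},"required":["segments"],"additionalProperties":false}. segments is a list of rows, 1 to 10 of them, each an object with the fields dx, dy, dz (the shift in mm), drx, dry, drz (a rotation vector in units of 0.05 rad); a field left out counts as zero; each row is the pose to reach, as a shift and turn from the pose commanded when the call began, along the tool's axes at that moment; what a row does not reach only later rows make up. A row lasts 1/8 s, in which the tool goes at most 0.0625 m and 0.188 rad, less where a joint would pass 70% of its speed; a pose out of reach is approached as far as the arm can. jaw is the opening from 0.0 (shut) to 1.0 (fully open), set as the call begins (left out keeps the last). The fingers move at their own pace and stop on an object; squeeze is the grip in N (left out, the last holds). Time passes only in rows, so rows that do not move let the fingers close. The tool returns the time, the measured TCP pose, the force, the opening and the grip force at its end. only (a regular expression) keeps the lines of the reply that match it, lines (a string "A,B") keeps lines A to B, and quiet returns only ok. Input that does not fit is refused with a message, and nothing moves.
- sense(): the state, without advancing time (a new reading comes with each control period).
- eyes.capture(name): name is "scene" or "top" or "wrist"; returns (picture, depth): 400x640x3 uint8, red, green, blue; 400x640 float32, m along the optical axis (not along the pixel's ray), 0 where there is no reading.
- eyes.camera_info(name): a dict with "K" (3x3 intrinsics, pixels), "origin" and "attitude" of the camera in the world; the wrist camera has in their place "hand_eye" (4x4, takes a point from camera to tool coordinates, whose origin is the TCP and whose axes are the flange's). Camera axes: x right, y down, z forward; pixel columns grow to the right and rows downward; lengths in m; the calibration is good to about 2 mm. The wrist camera is an equidistant fisheye: a pixel r from the principal point sees the ray r / f radians off the axis. A picture is of the moment at which its call begins: read the wrist's pose just before it. camera_info takes no time and is no camera call.
- ticket.sign_off(): hands the job in; it is judged then, once.
The state is a dict: "t": time; "joint_positions": joint angles; "joint_velocities": joint speeds; "effort": joint torques, N m; "eef_pos": TCP position; "orientation": TCP orientation; "wrist_force": force on the tool from outside, world axes, zero at the start; "torque": the same for the moment, N m; "width": opening from 0.0 (shut) to 1.0 (fully open); "finger_force": force on a finger pad.
Only numpy, scipy, OpenCV 4.12 (cv2) and the standard library are available. Lean on these libraries where they do the work, as an engineer would, in place of code of your own. Each camera call takes 0.05 s, during which the arm holds its last target. There are 200 camera calls.

## Working session

There is one attempt and no reset: what is moved stays moved. The work goes in short steps, Python scripts to look and compute and a tool call to move; the robot and the scene stay as the last step left them, time stands still between calls to the robot, and variables do not carry over. Pictures are saved under pics/ and viewed, at most 13 in all, crops included, and the job is handed in when it is done.

```bash
ls; mkdir -p pics; python3 - <<'E'
from plant import sense, eyes
import cv2,numpy as np
s=sense();print({k:np.round(v,3).tolist() for k,v in s.items()})
for n in("scene","top"):
    im,d=eyes.capture(n);np.savez(n+".npz",im=im,d=d);cv2.imwrite(f"pics/{n}.png",im[:,:,::-1])
    print(n,{k:np.round(v,4).tolist() for k,v in eyes.camera_info(n).items()})
print(eyes.camera_info("wrist"))
E
```

```text
pics
{'t': 0.0, 'joint_positions': [-1.371, 0.616, -0.013, 1.425, 0.008, 1.103, -0.04], 'joint_velocities': [0.001, -0.002, 0.0, -0.0, -0.0, 0.0, -0.001], 'effort': [-0.0, -45.894, 0.209, -16.575, -0.061, 0.021, 0.0], 'eef_pos': [0.146, 0.633, 0.24], 'orientation': [0.113, 0.994, -0.001, -0.0], 'wrist_force': [0.69, -0.306, -0.019], 'torque': [0.065, 0.014, 0.003], 'finger_force': 0.0, 'width': 1.003}
scene {'K': [[433.2538, 0.0, 322.4531], [0.0, 433.2538, 198.4483], [0.0, 0.0, 1.0]], 'origin': [-0.0767, -0.5884, 1.0071], 'attitude': [0.8652, -0.3346, 0.1305, -0.3499]}
top {'K': [[437.6769, 0.0, 319.5159], [0.0, 437.6769, 202.3724], [0.0, 0.0, 1.0]], 'origin': [0.2403, 0.0391, 1.2593], 'attitude': [0.7094, -0.6959, 0.0757, -0.0816]}
{'K': array([[309.70691629,   0.        , 322.94806341],
       [  0.        , 309.70691629, 200.06922799],
       [  0.        ,   0.        ,   1.        ]]), 'hand_eye': array([[-4.89182125e-04, -9.70454449e-01, -2.41283905e-01,
         6.68102073e-02],
       [ 9.99999603e-01, -2.94885210e-04, -8.41370944e-04,
        -7.72029257e-04],
       [ 7.45361122e-04, -2.41284220e-01,  9.70454208e-01,
        -1.45254876e-01],
       [ 0.00000000e+00,  0.00000000e+00,  0.00000000e+00,
         1.00000000e+00]])}
```

View pics/top.png

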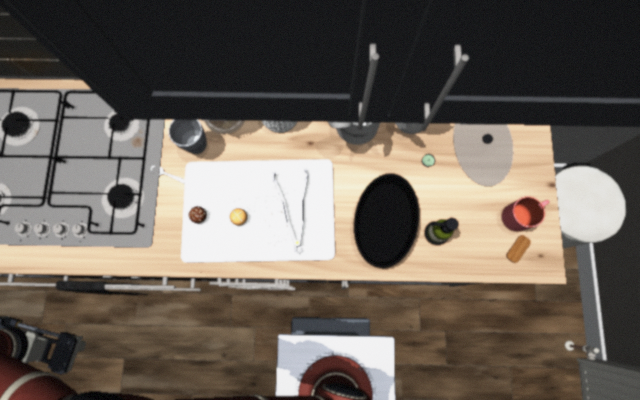

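View pics/scene.png

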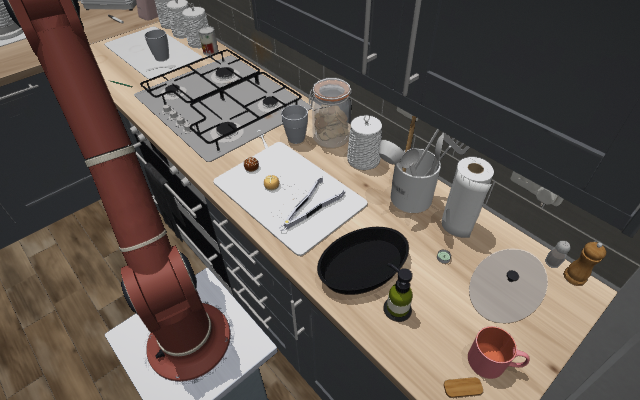

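Top view: board spans about (182–335, 160–262), with the seeded roll at (198,214) and the pale roll at (238,216). The tongs' hinge is at (299,249) and their tips at (277,175) and (306,172). The dish is at (387,221) and the bottle's pump at about (451,224). Scene view: seeded roll (251,163), pale roll (271,182), tongs hinge (284,229), tips (322,180) and (343,195), dish (364,260), pump top (404,275).

```bash
cat > h.py <<'E'
import numpy as np,cv2
from scipy.spatial.transform import Rotation as R
from plant import eyes,sense
def rays(n,px):
    c=eyes.camera_info(n);px=np.atleast_2d(px).astype(float)
    v=np.c_[px,np.ones(len(px))]@np.linalg.inv(c["K"]).T
    return np.array(c["origin"]),v@R.from_quat(c["attitude"]).as_matrix().T   # scaled so depth multiplies
def plane(n,px,z):
    o,v=rays(n,px);return o+v*((z-o[2])/v[:,2])[:,None]
def bydepth(n,px,d):
    o,v=rays(n,px);p=np.atleast_2d(px).astype(int);return o+v*d[p[:,1],p[:,0]][:,None]
def cross(a,pa,b,pb):
    o1,v1=rays(a,pa);o2,v2=rays(b,pb);v1,v2=v1[0],v2[0]
    s=np.linalg.lstsq(np.c_[v1,-v2],o2-o1,rcond=None)[0]
    p,q=o1+s[0]*v1,o2+s[1]*v2;return (p+q)/2,np.linalg.norm(p-q)
def wrist_rays(px,s):
    c=eyes.camera_info("wrist");K=c["K"];px=np.atleast_2d(px).astype(float)
    u=(px-K[:2,2])/K[0,0];t=np.linalg.norm(u,axis=1)[:,None]
    v=np.c_[u*np.sinc(t/np.pi),np.cos(t)]
    v=np.c_[u/np.maximum(t,1e-9)*np.sin(t),np.cos(t)]
    H=c["hand_eye"];T=R.from_quat(s["orientation"]).as_matrix()
    return T@H[:3,3]+s["eef_pos"],v@(T@H[:3,:3]).T
def wplane(px,s,z):
    o,v=wrist_rays(px,s);return o+v*((z-o[2])/v[:,2])[:,None]
def blobs(mask,amin=20):
    n,l,st,c=cv2.connectedComponentsWithStats(mask.astype(np.uint8));return [(int(st[i,4]),st[i,:4].tolist(),c[i].round(1).tolist()) for i in range(1,n) if st[i,4]>=amin]
E
python3 - <<'E'
from h import *
np.set_printoptions(precision=3,suppress=True)
D={n:np.load(n+".npz") for n in("top","scene")}
for n in D:
    im,d=D[n]["im"],D[n]["d"];hsv=cv2.cvtColor(im,cv2.COLOR_RGB2HSV);h,s,v=[hsv[...,i].astype(int) for i in range(3)]
    x0,y0,x1,y1=(185,163,332,259) if n=="top" else (215,145,365,248)
    roi=np.zeros(h.shape,bool);roi[y0:y1,x0:x1]=1
    print(n,"saturated",blobs(roi&(s>90)))
    # dish
    roi[:]=0
    if n=="top": roi[165:275,345:425]=1
    else: roi[220:300,310:415]=1
    print("dark",blobs(roi&(v<70),100))
print("board corners z",bydepth("top",[(190,170),(325,170),(190,255),(325,255)],D["top"]["d"]))
print("board from scene depth",bydepth("scene",[(250,190),(320,225)],D["scene"]["d"]))
for nm,a,b in [("seed",(198,214),(251,163)),("pale",(238,216),(271,182)),("hinge",(299,249),(284,229)),("tipL",(277,175),(322,180)),("tipR",(306,172),(343,195)),("pump",(451,224),(404,275))]:
    p,e=cross("top",a,"scene",b);print(nm,p,round(e,4),bydepth("top",a,D["top"]["d"])[0],bydepth("scene",b,D["scene"]["d"])[0])
t=cv2.resize(D["top"]["im"][150:280,260:480],None,fx=3.6,fy=3.6,interpolation=cv2.INTER_CUBIC);cv2.imwrite("pics/topc.png",t[:,:,::-1])
E
```

```text
top saturated [(167, [190, 207, 15, 15], [196.9, 214.4]), (166, [230, 209, 17, 16], [238.5, 216.7])]
dark [(4696, [354, 174, 65, 94], [386.3, 220.7])]
scene saturated [(141, [244, 157, 14, 14], [250.5, 164.2]), (152, [264, 175, 15, 14], [271.2, 182.5])]
dark [(4901, [318, 227, 94, 68], [365.2, 261.3])]
board corners z [[0.615 0.44  0.011]
 [0.624 0.038 0.007]
 [0.363 0.42  0.007]
 [0.37  0.034 0.01 ]]
board from scene depth [[0.413 0.319 0.007]
 [0.481 0.053 0.007]]
seed [0.478 0.399 0.033] 0.0002 [0.476 0.396 0.044] [0.472 0.388 0.044]
pale [0.476 0.286 0.026] 0.0 [0.471 0.281 0.049] [0.466 0.27  0.043]
hinge [0.386 0.108 0.016] 0.0018 [0.386 0.108 0.007] [0.382 0.1   0.026]
tipL [0.6   0.177 0.03 ] 0.0031 [0.605 0.181 0.008] [0.605 0.181 0.024]
tipR [0.616 0.094 0.012] 0.0023 [0.609 0.094 0.03 ] [0.62  0.096 0.008]
pump [ 0.441 -0.287  0.153] 0.0017 [ 0.439 -0.284  0.161] [ 0.437 -0.29   0.162]
```

View pics/topc.png

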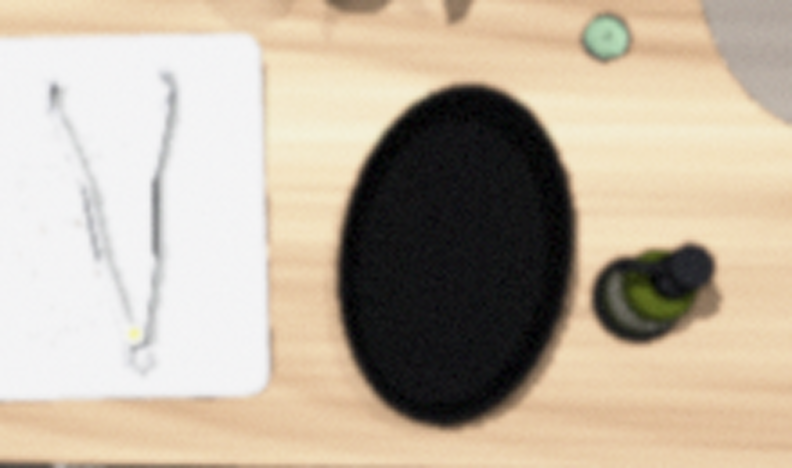

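Top-view close-up: hinge loop at about (299,249), left tip at (275,176), right tip at (306,172). The two black sleeves are near (285,212) and (303,210), and the pump disc is at (451,224). The points fit the text: board at z 0.009, rolls about 52 mm across, pump top at 0.160. Next I move over the tongs for a wrist view.

Units first: shifts go in mm and turns go in units of 0.05 rad. So -0.441 m is -441, -0.4255 m is -425.5, -0.37 rad is -7.4.

Request:
hand_motion --segments '[{"dx":-44, "dy":-42.5, "dz":2, "drz":-0.74}, {"dx":-88, "dy":-85, "dz":4, "drz":-1.48}, {"dx":-132, "dy":-127.5, "dz":6, "drz":-2.22}, {"dx":-176, "dy":-170, "dz":8, "drz":-2.96}, {"dx":-220, "dy":-212.5, "dz":10, "drz":-3.7}, {"dx":-264, "dy":-255, "dz":12, "drz":-4.44}, {"dx":-308, "dy":-298, "dz":14, "drz":-5.18}, {"dx":-352, "dy":-340, "dz":16, "drz":-5.92}, {"dx":-397, "dy":-383, "dz":18, "drz":-6.66}, {"dx":-441, "dy":-425.5, "dz":20, "drz":-7.4}]' --jaw 1.0

```text
t: 1.35
eef_pos: [0.4809, 0.1178, 0.2205]
orientation: [-0.072, 0.997, 0.0, -0.0]
wrist_force: [0.2, 1.3, 0.0]
width: 0.995
finger_force: 0.0
```

Request:
hand_motion --segments '[{}, {}]'

```text
t: 1.6
eef_pos: [0.4796, 0.1199, 0.2203]
orientation: [-0.071, 0.997, 0.0, -0.001]
wrist_force: [-0.5, 0.3, 0.3]
width: 0.998
finger_force: 0.0
```

```bash
python3 - <<'E'
from h import *
s=sense();im,d=eyes.capture("wrist");np.savez("w1.npz",im=im,d=d,**{k:s[k] for k in("eef_pos","orientation")});cv2.imwrite("pics/w1.png",im[:,:,::-1])
print(plane("top",[(386.3,220.7),(354,220),(419,220),(386,174),(386,268)],0.05).round(3))
E
```

```text
[[ 0.465 -0.136  0.05 ]
 [ 0.466 -0.046  0.05 ]
 [ 0.469 -0.228  0.05 ]
 [ 0.602 -0.137  0.05 ]
 [ 0.334 -0.134  0.05 ]]
```

View pics/w1.png

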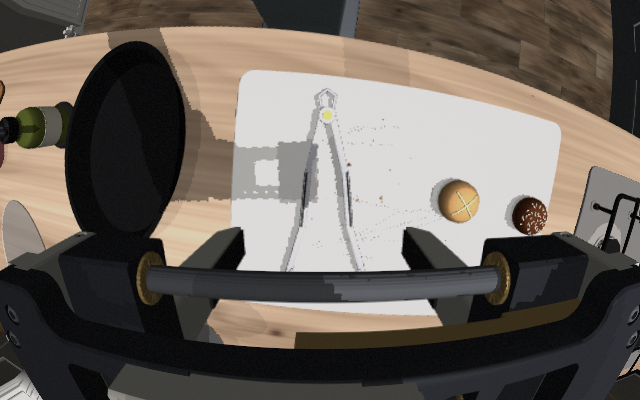

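Wrist view: the hinge pin cap (yellow) is at (327,115). The sleeves are near (305,172–223) and (348,165–222), and the tips are hidden behind the fingers.

```bash
python3 - <<'E'
from h import *
np.set_printoptions(precision=4,suppress=True)
w=np.load("w1.npz");im=w["im"];s=w
hsv=cv2.cvtColor(im,cv2.COLOR_RGB2HSV).astype(int)
def sub(m,x0,y0,x1,y1):
    r=np.zeros(m.shape,bool);r[y0:y1,x0:x1]=1;return m&r
y=sub((hsv[...,1]>80),310,100,345,130);print("yellow",[(b,wplane(b[2],s,.034)) for b in blobs(y,8)])
dk=sub(hsv[...,2]<75,285,150,370,232)
for b in blobs(dk,30):
    print(b)
    x0,y0,ww,hh=b[1]
    for r in (y0+2,y0+hh//2,y0+hh-3):
        c=np.where(dk[r,x0:x0+ww])[0]+x0
        print(r,c.min(),c.max(),wplane([(c.min(),r),(c.max(),r)],s,.031).ravel())
cv2.imwrite("pics/w1c.png",cv2.resize(im[80:290,260:390],None,fx=2.8*1.0,fy=2.8,interpolation=cv2.INTER_CUBIC)[:,:,::-1])
E
```

```text
yellow [((57, [323, 111, 9, 9], [326.9, 114.7]), array([[0.4019, 0.1122, 0.034 ]]))]
(81, [302, 173, 5, 36], [304.1, 189.8])
175 304 306 [0.4703 0.0969 0.031  0.47   0.099  0.031 ]
191 303 305 [0.4882 0.0981 0.031  0.4879 0.1003 0.031 ]
206 303 303 [0.5052 0.1003 0.031  0.5052 0.1003 0.031 ]
```

View pics/w1c.png

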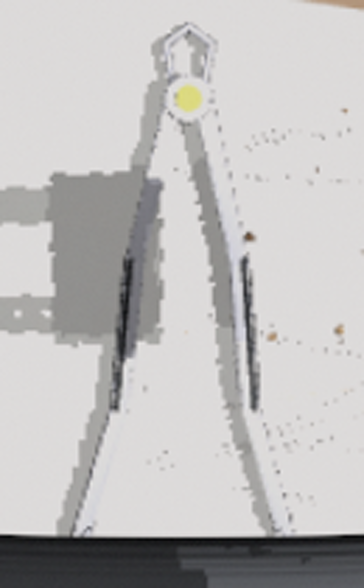

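The crop shows the pin at (327.5,115). The right arm's sleeve runs (305.7,172)–(301,225.7) and the left arm's runs (346.8,171)–(351,226.4), in full-frame pixels.

```bash
python3 - <<'E'
from h import *
np.set_printoptions(precision=4,suppress=True)
s=np.load("w1.npz")
P=wplane([(327.3,114.9),(305.7,172),(301,225.7),(346.8,171),(351,226.4)],s,.031);print(P)
r=(P[1]+P[2])/2;l=(P[3]+P[4])/2;m=(r+l)/2;print("grips",l,r,"mid",m,"width",np.linalg.norm(l-r),"len",np.linalg.norm(P[2]-P[1]),"pin dist",np.linalg.norm(m-P[0]),"heading",np.degrees(np.arctan2(*(m-P[0])[[1,0]])),"closing dir",np.degrees(np.arctan2(*(l-r)[[1,0]])))
# height check: pin from wrist vs top view
o1,v1=wrist_rays([(327.3,114.9)],s);o2,v2=rays("top",[(297.5,242.5)])
k=np.linalg.lstsq(np.c_[v1[0],-v2[0]],o2-o1,rcond=None)[0];print("pin tri",o1+k[0]*v1[0],o2+k[1]*v2[0])
T=R.from_quat(sense()["orientation"]).as_matrix();print("tool",T.T@(np.array([.440,-.286,.24])-sense()["eef_pos"]))
# pump disc: dark blob depth ~0.16 in top view
d=np.load("top.npz")["d"];im=np.load("top.npz")["im"]
ys,xs=np.mgrid[212:240,435:465];p=np.c_[xs.ravel(),ys.ravel()];w=bydepth("top",p,d);k=(w[:,2]>.15)&(w[:,2]<.175);print("pump disc",k.sum(),np.median(w[k],0),w[k].min(0),w[k].max(0))
d=np.load("scene.npz")["d"];ys,xs=np.mgrid[260:300,385:425];p=np.c_[xs.ravel(),ys.ravel()];w=bydepth("scene",p,d);k=(w[:,2]>.153)&(w[:,2]<.17);print("scene disc",k.sum(),np.median(w[k],0),w[k].min(0),w[k].max(0))
E
```

```text
[[0.4019 0.1127 0.031 ]
 [0.4667 0.0983 0.031 ]
 [0.5287 0.1009 0.031 ]
 [0.4592 0.1426 0.031 ]
 [0.5214 0.1575 0.031 ]]
grips [0.4903 0.1501 0.031 ] [0.4977 0.0996 0.031 ] mid [0.494  0.1248 0.031 ] width 0.0510012674471722 len 0.06201304623360145 pin dist 0.09285230119559804 heading 7.492697546678105 closing dir 98.31370492491278
pin tri [0.4018 0.1127 0.0278] [0.402  0.1122 0.0278]
tool [ 0.0978 -0.3969 -0.0199]
pump disc 182 [ 0.4401 -0.2823  0.1582] [ 0.4244 -0.3035  0.15  ] [ 0.456  -0.2448  0.1649]
scene disc 196 [ 0.4401 -0.2872  0.1599] [ 0.4255 -0.3063  0.153 ] [ 0.458  -0.2412  0.1648]
```

To row units: -0.398 m is -398, 0.0967 m is 96.7.

Request:
hand_motion --segments '[{"dx":14, "dy":-57}, {"dx":28, "dy":-114}, {"dx":42, "dy":-171}, {"dx":56, "dy":-228}, {"dx":70, "dy":-285}, {"dx":83, "dy":-342}, {"dx":96.7, "dy":-398}, {"dx":96.7, "dy":-398}, {"dx":96.7, "dy":-398}]' --jaw 0.0 --squeeze 20

```text
t: 2.78
eef_pos: [0.4421, -0.2856, 0.2204]
orientation: [-0.073, 0.997, 0.001, -0.0]
wrist_force: [-0.2, 0.0, 0.2]
width: 0.082
finger_force: 0.0
```

```bash
python3 - <<'E'
from h import *
s=sense();im,d=eyes.capture("wrist");cv2.imwrite("pics/w2.png",im[:,:,::-1]);im,d=eyes.capture("scene");cv2.imwrite("pics/s2.png",cv2.resize(im[200:330,320:490],None,fx=4,fy=4)[:,:,::-1])
print(s["eef_pos"],s["orientation"])
E
```

```text
[ 0.44210252 -0.28558201  0.22042896] [-7.32600749e-02  9.97312392e-01  9.77028254e-04 -1.59244558e-05]
```

View pics/s2.png

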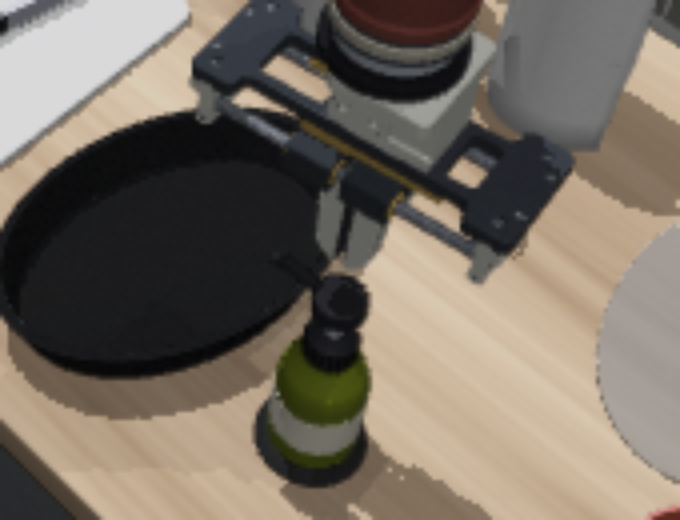

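The fingers are nearly closed and sit above the pump disc (crop (340,300), camera looking obliquely). Now I press.

To row units: 0.057 m is 57, 0.055 m is 55.

Request:
hand_motion --segments '[{"dz":18}, {"dz":34}, {"dz":42}, {"dz":50}, {"dz":55}, {"dz":57}, {"dz":57}, {"dz":57}]'

```text
t: 3.88
eef_pos: [0.4418, -0.2856, 0.1662]
orientation: [-0.073, 0.997, 0.001, 0.0]
wrist_force: [-3.4, 5.6, 16.9]
width: 0.003
finger_force: 8.4
```

16.9 N at fingertip height 0.144 means the pump is on its bottom stop. I lift off, then return over the tongs.

To row units: -0.057 m is -57, -0.03 m is -30.

Request:
hand_motion --segments '[{"dz":-30}, {"dz":-57}, {"dz":-57}, {"dz":-57}]' --jaw 1.0

```text
t: 4.38
eef_pos: [0.441, -0.2877, 0.22]
orientation: [-0.072, 0.997, 0.0, -0.0]
wrist_force: [0.2, -1.3, -0.8]
width: 0.386
finger_force: 0.0
```

```bash
python3 - <<'E'
from h import *
np.set_printoptions(precision=4,suppress=True)
s=sense();T=R.from_quat(s["orientation"]);im,d=eyes.capture("scene")
ys,xs=np.mgrid[260:300,385:425];p=np.c_[xs.ravel(),ys.ravel()];w=bydepth("scene",p,d);k=(w[:,2]>.13)&(w[:,2]<.17)&(abs(w[:,0]-.44)<.014)&(abs(w[:,1]+.288)<.014);print("disc",k.sum(),np.median(w[k],0))
print(s["eef_pos"],T.inv().apply(np.array([.494,.1248,.2204])-s["eef_pos"]))
E
```

```text
disc 134 [ 0.4379 -0.2897  0.1609]
[ 0.441  -0.2877  0.22  ] [-0.1115  0.4006 -0.0003]
```

The pump is back up at 0.161. I return over the tongs and go down part way.

Request:
hand_motion --segments '[{"dx":-16, "dy":57}, {"dx":-32, "dy":114}, {"dx":-48, "dy":172}, {"dx":-64, "dy":229}, {"dx":-80, "dy":286}, {"dx":-96, "dy":343, "dz":20}, {"dx":-111.5, "dy":400.6, "dz":50}, {"dx":-111.5, "dy":400.6, "dz":90}, {"dx":-111.5, "dy":400.6, "dz":110}, {"dx":-111.5, "dy":400.6, "dz":110}]' --jaw 1.0

```text
t: 5.68
eef_pos: [0.4926, 0.124, 0.1083]
orientation: [-0.072, 0.997, -0.001, -0.003]
wrist_force: [1.1, -0.1, -0.2]
width: 0.998
finger_force: 0.0
```

Request:
hand_motion --segments '[{}]'

```text
t: 5.8
eef_pos: [0.4947, 0.1241, 0.1109]
orientation: [-0.071, 0.997, -0.0, 0.0]
wrist_force: [1.5, -0.2, -0.6]
width: 1.001
finger_force: 0.0
```

```bash
python3 - <<'E'
from h import *
s=sense();im,d=eyes.capture("wrist");np.savez("w3.npz",im=im,d=d,**{k:s[k] for k in("eef_pos","orientation")});cv2.imwrite("pics/w3.png",im[:,:,::-1])
E
```

```text
(no output)
```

View pics/w3.png

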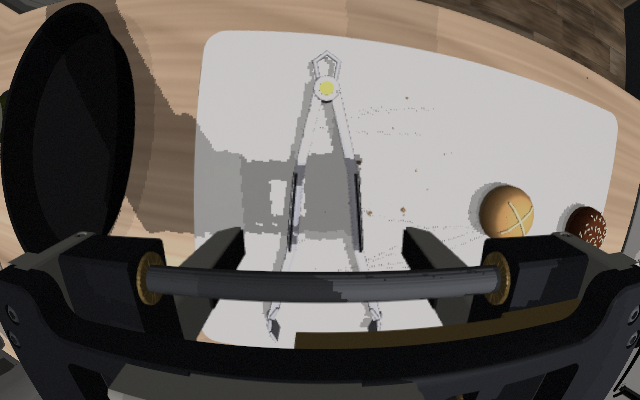

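The view shows the tongs centred between the open fingers: pin at (327,88), right sleeve (293,178)–(290,250), left sleeve (356,170)–(361,250). The tips are visible at (272,320) and (375,318).

```bash
python3 - <<'E'
from h import *
np.set_printoptions(precision=4,suppress=True)
s=np.load("w3.npz")
P=wplane([(327,88),(293.5,178),(290,250),(356,172),(361,250)],s,.028);print(P)
r=(P[1]+P[2])/2;l=(P[3]+P[4])/2;m=(r+l)/2;print("mid",m,np.linalg.norm(l-r),np.linalg.norm(P[2]-P[1]),np.linalg.norm(m-P[0]),np.degrees(np.arctan2(*(m-P[0])[[1,0]])),np.degrees(np.arctan2(*(l-r)[[1,0]])))
# pin height across two wrist places
a=np.load("w1.npz");o1,v1=wrist_rays([(327.3,114.9)],a);o2,v2=wrist_rays([(327,88)],s)
k=np.linalg.lstsq(np.c_[v1[0],-v2[0]],o2-o1,rcond=None)[0];print("pin",o1+k[0]*v1[0],o2+k[1]*v2[0])
q=sense();print(q["eef_pos"],R.from_quat(q["orientation"]).inv().apply(m-q["eef_pos"]))
E
```

```text
[[0.4012 0.1129 0.028 ]
 [0.4708 0.0976 0.028 ]
 [0.5291 0.1016 0.028 ]
 [0.4597 0.1433 0.028 ]
 [0.5211 0.1579 0.028 ]]
mid [0.4952 0.1251 0.028 ] 0.05187938519869798 0.058416081523602066 0.09476157330805215 7.396215732299836 100.66645005334438
pin [0.4021 0.1127 0.0351] [0.402  0.1129 0.0351]
[0.495  0.1241 0.1113] [-0.0001  0.0009  0.0833]
```

Request:
hand_motion --segments '[{"dy":1, "dz":30}, {"dy":1, "dz":55}, {"dy":1, "dz":70}, {"dy":1, "dz":78}, {"dy":1, "dz":78}]' --jaw 1.0

```text
t: 6.48
eef_pos: [0.4945, 0.1252, 0.0328]
orientation: [-0.071, 0.997, 0.0, 0.0]
wrist_force: [0.2, 0.1, -1.2]
width: 1.001
finger_force: 0.0
```

Request:
hand_motion --segments '[{}, {}, {}, {}, {}, {}]' --jaw 0.53 --squeeze 25

```text
t: 7.22
eef_pos: [0.4945, 0.1254, 0.0328]
orientation: [-0.072, 0.997, 0.0, 0.0]
wrist_force: [0.1, 0.5, 1.5]
width: 0.534
finger_force: 6.5
```

Request:
hand_motion --segments '[{"dz":-10}, {"dz":-30}, {"dz":-60}, {"dz":-90}, {"dz":-100}, {"dz":-100}, {"dz":-100}]'

```text
t: 8.1
eef_pos: [0.4934, 0.125, 0.1316]
orientation: [-0.072, 0.997, -0.0, -0.001]
wrist_force: [0.4, 0.8, -1.8]
width: 0.534
finger_force: 5.7
```

```bash
python3 - <<'E'
from h import *
np.set_printoptions(precision=4,suppress=True)
s=sense();im,d=eyes.capture("wrist");np.savez("w4.npz",im=im,d=d,**{k:s[k] for k in("eef_pos","orientation")})
st,sd=eyes.capture("scene")
cv2.imwrite("pics/w4.png",np.vstack([im[40:340,160:640],cv2.resize(st[130:260,210:418],(480,300))])[:,:,::-1])
for nm,a,b in [("seed",(196.9,214.4),(250.5,164.2)),("pale",(238.5,216.7),(271.2,182.5))]: print(nm,cross("top",a,"scene",b),plane("top",a,.027),plane("scene",b,.027))
for n in("top","scene"):
    D=np.load(n+".npz");d0=D["d"];ys,xs=np.mgrid[0:400,0:640];p=np.c_[xs.ravel(),ys.ravel()];w=bydepth(n,p,d0)
    for c in((.478,.398),(.475,.285)):
        k=(w[:,2]>.018)&(w[:,2]<.06)&(np.hypot(w[:,0]-c[0],w[:,1]-c[1])<.035);q=w[k];print(n,k.sum(),q.min(0),q.max(0),(q.min(0)+q.max(0))/2)
hsv=cv2.cvtColor(im,cv2.COLOR_RGB2HSV);m=hsv[...,1]>90;m[:130]=0;m[255:]=0;m[:,:440]=0
for b in blobs(m,200):
    print(b,wplane(b[2],s,.027))
E
```

```text
seed (array([0.4785, 0.405 , 0.0233]), np.float64(0.00016471845015860026)) [[0.4777 0.4039 0.027 ]] [[0.4764 0.4012 0.027 ]]
pale (array([0.4741, 0.2838, 0.0253]), np.float64(0.0013367825917210347)) [[0.4732 0.2838 0.027 ]] [[0.4738 0.2821 0.027 ]]
top 268 [0.4526 0.378  0.0181] [0.5012 0.4281 0.0498] [0.4769 0.4031 0.0339]
top 263 [0.4488 0.2597 0.0189] [0.5002 0.3101 0.0504] [0.4745 0.2849 0.0346]
scene 175 [0.4527 0.373  0.0181] [0.5023 0.4231 0.051 ] [0.4775 0.3981 0.0346]
scene 183 [0.4484 0.2563 0.0192] [0.4958 0.3036 0.0504] [0.4721 0.28   0.0348]
(1819, [469, 183, 50, 55], [491.6, 208.4]) [[0.4738 0.2799 0.027 ]]
(887, [553, 204, 40, 38], [572.6, 220.3]) [[0.4719 0.398  0.027 ]]
```

View pics/w4.png

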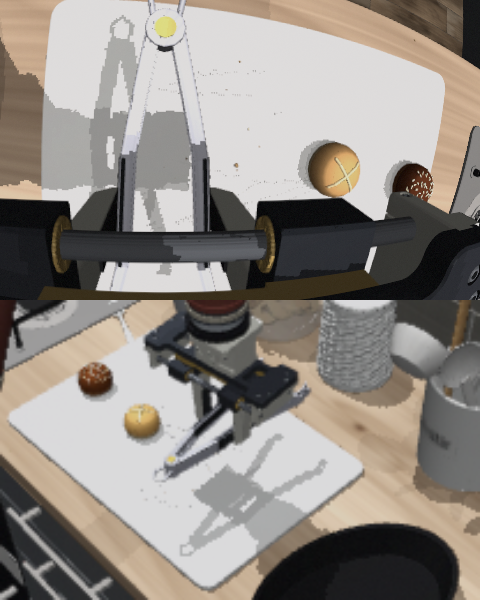

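The tongs are held level in the gripper. Seeded roll measures about (0.477, 0.401) and pale roll about (0.474, 0.283). I move over to the seeded roll at height.

Request:
hand_motion --segments '[{"dx":10, "dy":30}, {"dx":24, "dy":80}, {"dx":39, "dy":130}, {"dx":54, "dy":180}, {"dx":69, "dy":230}, {"dx":80, "dy":266}, {"dx":83, "dy":276}, {"dx":83, "dy":276}, {"dx":83, "dy":276}]'

```text
t: 9.32
eef_pos: [0.3741, 0.3843, 0.1324]
orientation: [-0.07, 0.998, -0.001, 0.0]
wrist_force: [0.3, 0.2, -0.8]
width: 0.532
finger_force: 5.6
```

```bash
python3 - <<'E'
from h import *
np.set_printoptions(precision=4,suppress=True)
s=sense();im,d=eyes.capture("wrist");np.savez("w5.npz",im=im,d=d,**{k:s[k] for k in("eef_pos","orientation")})
t,td=eyes.capture("top")
cv2.imwrite("pics/w5.png",np.vstack([im[100:400,80:560],cv2.resize(t[160:265,180:348],(480,300))])[:,:,::-1]);print(s["eef_pos"],s["width"])
E
```

```text
[0.3741 0.3843 0.1324] 0.5318545551372605
```

View pics/w5.png

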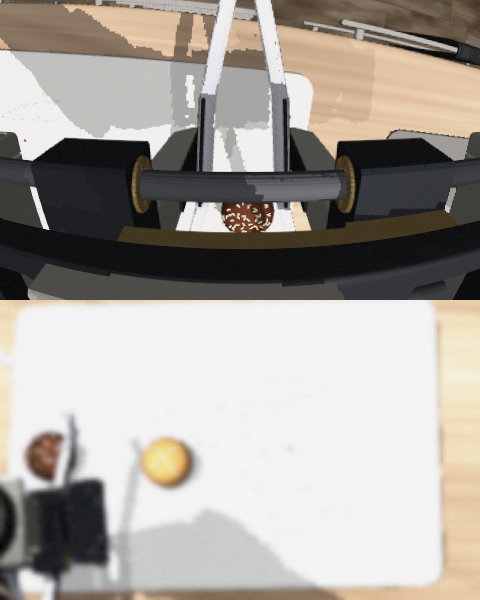

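Wrist view: the seeded roll is between the tongs' arms, centred near (327,310). The top view shows the right tip at about (204.5,201), just right of the seeded roll and well clear of the pale roll.

```bash
python3 - <<'E'
from h import *
np.set_printoptions(precision=4,suppress=True)
s=np.load("w5.npz");T=R.from_quat(s["orientation"])
print("tipR",plane("top",(204.5,201.3),.13))
im=s["im"];hsv=cv2.cvtColor(im,cv2.COLOR_RGB2HSV);m=(hsv[...,1]>90);m[:290]=0;m[332:]=0;m[:,:285]=0;m[:,370:]=0
for b in blobs(m,50): print(b,wplane([b[2],(b[1][0],305),(b[1][0]+b[1][2],305)],s,.027))
h=-T.apply([1,0,0]);print("heading",np.degrees(np.arctan2(h[1],h[0])),"tips mid expected",s["eef_pos"]+.105*h)
print("sleeves px", wplane([(281,228),(368,228)],s,.13))
E
```

```text
tipR [[0.4936 0.3561 0.13  ]]
(979, [302, 303, 52, 29], [327.4, 315.5]) [[0.4829 0.4029 0.027 ]
 [0.4742 0.3771 0.027 ]
 [0.4674 0.4262 0.027 ]]
heading 8.010732011973133 tips mid expected [0.4781 0.3989 0.1323]
sleeves px [[0.3615 0.3603 0.13  ]
 [0.3553 0.404  0.13  ]]
```

Aligned to within about 3 mm. I go down around the roll, then close.

To row units: 0.095 m is 95, 0.002 m is 2.

Request:
hand_motion --segments '[{"dy":2, "dz":20}, {"dy":2, "dz":50}, {"dy":2, "dz":75}, {"dy":2, "dz":90}, {"dy":2, "dz":95}, {"dy":2, "dz":95}]'

```text
t: 10.18
eef_pos: [0.3729, 0.3886, 0.0379]
orientation: [-0.071, 0.997, 0.0, 0.0]
wrist_force: [0.1, -0.7, -1.3]
width: 0.535
finger_force: 5.6
```

Request:
hand_motion --segments '[{}, {}, {}, {}, {}, {}]' --jaw 0.0 --squeeze 30

```text
t: 10.92
eef_pos: [0.3728, 0.3888, 0.0379]
orientation: [-0.072, 0.997, 0.0, 0.0]
wrist_force: [0.9, 0.3, 0.6]
width: 0.372
finger_force: 29.9
```

The fingers stopped at 34.6 mm with 30 N, which matches tongs closed round a roll. I lift slowly and look.

To row units: -0.13 m is -130, -0.12 m is -120.

Request:
hand_motion --segments '[{"dz":-5}, {"dz":-15}, {"dz":-30}, {"dz":-50}, {"dz":-75}, {"dz":-100}, {"dz":-120}, {"dz":-130}, {"dz":-130}, {"dz":-130}]'

```text
t: 12.18
eef_pos: [0.372, 0.3881, 0.167]
orientation: [-0.072, 0.997, -0.001, -0.001]
wrist_force: [0.3, 0.7, -2.1]
width: 0.37
finger_force: 29.9
```

```bash
python3 - <<'E'
from h import *
np.set_printoptions(precision=4,suppress=True)
s=sense();im,d=eyes.capture("scene");cv2.imwrite("pics/s6.png",cv2.resize(im[90:240,180:400],None,fx=3.4,fy=3.4)[:,:,::-1])
print(s["eef_pos"],s["width"])
c=np.array([.464,-.1355])
for hd in(-75,-85): 
    h=np.radians(hd);print(hd,c-.105*np.array([np.cos(h),np.sin(h)]))
E
```

```text
[0.372  0.3881 0.167 ] 0.37040048799007713
-75 [ 0.4368 -0.0341]
-85 [ 0.4548 -0.0309]
```

View pics/s6.png

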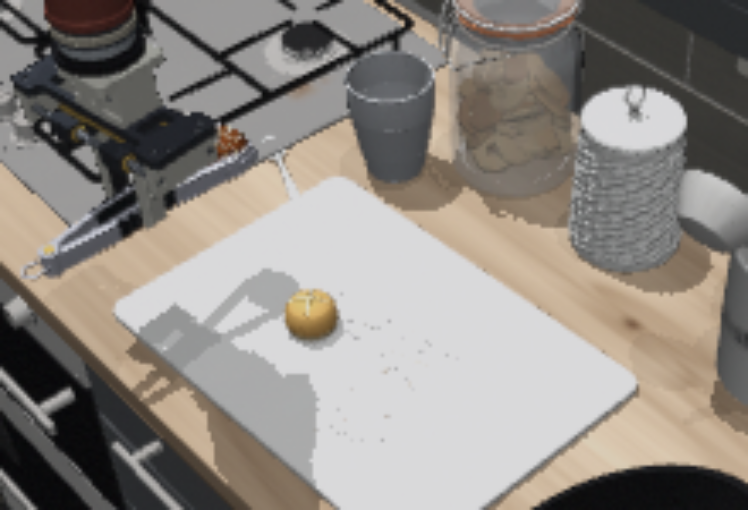

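The tongs hold the seeded roll firmly off the board, and the pale roll is undisturbed. I carry and swing it toward the roaster in two smooth parts.

To row units: -0.21 m is -210, -0.179 m is -179, 0.68 rad is 13.6.

Request:
hand_motion --segments '[{"dx":-0.5, "dy":-8.5, "drz":0.64}, {"dx":-1.6, "dy":-30, "drz":2.26}, {"dx":-3, "dy":-60, "drz":4.54}, {"dx":-5, "dy":-90, "drz":6.8}, {"dx":-6.4, "dy":-119, "drz":9.08}, {"dx":-8, "dy":-149, "drz":11.34}, {"dx":-9.5, "dy":-179, "drz":13.6}, {"dx":-10.5, "dy":-200, "drz":15.4}, {"dx":-11, "dy":-210, "drz":16}, {"dx":-11, "dy":-210, "drz":16}]'

```text
t: 13.48
eef_pos: [0.4135, 0.1821, 0.1677]
orientation: [0.323, 0.946, 0.0, -0.0]
wrist_force: [-0.1, -0.2, -1.2]
width: 0.372
finger_force: 29.9
```

```bash
python3 - <<'E'
from h import *
np.set_printoptions(precision=4,suppress=True)
s=sense();T=R.from_quat(s["orientation"]);h=-T.apply([1,0,0]);hd=np.degrees(np.arctan2(h[1],h[0]))
print(s["eef_pos"],hd,"shift",T.inv().apply(np.array([.455,-.031,s["eef_pos"][2]])-s["eef_pos"]),"turn",np.radians(hd+85),s["width"])
E
```

```text
[0.4135 0.1821 0.1677] -37.67312796903423 shift [-0.1631 -0.1433 -0.0001] turn 0.8260097416103683 0.3717069656976495
```

To row units: -0.163 m is -163, -0.16 m is -160, 0.826 rad is 16.52.

Request:
hand_motion --segments '[{"dx":-6, "dy":-6, "drz":0.6}, {"dx":-26, "dy":-23, "drz":2.6}, {"dx":-50, "dy":-44, "drz":5}, {"dx":-75, "dy":-66, "drz":7.6}, {"dx":-100, "dy":-88, "drz":10.2}, {"dx":-125, "dy":-110, "drz":12.6}, {"dx":-148, "dy":-130, "drz":15}, {"dx":-160, "dy":-141, "drz":16.2}, {"dx":-163, "dy":-143.3, "drz":16.52}, {"dx":-163, "dy":-143.3, "drz":16.52}]'

```text
t: 14.72
eef_pos: [0.4547, -0.03, 0.1675]
orientation: [0.675, 0.738, 0.0, -0.0]
wrist_force: [-0.4, 0.6, -1.9]
width: 0.371
finger_force: 29.9
```

Request:
hand_motion --segments '[{}, {}, {}]'

```text
t: 15.1
eef_pos: [0.4549, -0.0302, 0.1677]
orientation: [0.675, 0.738, 0.0, -0.0]
wrist_force: [0.2, -0.6, -0.9]
width: 0.371
finger_force: 29.9
```

```bash
python3 - <<'E'
from h import *
np.set_printoptions(precision=4,suppress=True)
t,td=eyes.capture("top");c,cd=eyes.capture("scene")
cv2.imwrite("pics/e.png",np.vstack([cv2.resize(t[160:280,180:480],(600,240)),cv2.resize(c[150:310,210:510],(600,320))])[:,:,::-1])
for n,im,d in(("top",t,td),("scene",c,cd)):
    p=np.stack(np.meshgrid(range(640),range(400)),-1).reshape(-1,2);w=bydepth(n,p,d);hsv=cv2.cvtColor(im,cv2.COLOR_RGB2HSV).reshape(-1,3)
    k=(w[:,2]>.08)&(w[:,2]<.2)&(hsv[:,1]>90)&(hsv[:,0]<20)&(np.hypot(w[:,0]-.464,w[:,1]+.135)<.08);print(n,"roll",k.sum(),w[k].min(0),w[k].max(0),np.median(w[k],0))
    k=(w[:,2]>.15)&(w[:,2]<.17)&(abs(w[:,0]-.44)<.014)&(abs(w[:,1]+.288)<.014);print("pump",np.median(w[k],0))
    k=(w[:,2]>.018)&(w[:,2]<.06)&(np.hypot(w[:,0]-.475,w[:,1]-.285)<.035);print("pale",(w[k].min(0)+w[k].max(0))/2)
E
```

```text
top roll 226 [ 0.4427 -0.158   0.1492] [ 0.4818 -0.1083  0.1778] [ 0.4617 -0.1308  0.172 ]
pump [ 0.4394 -0.2871  0.1594]
pale [0.4741 0.2847 0.0351]
scene roll 213 [ 0.4403 -0.1617  0.1453] [ 0.4789 -0.1142  0.1796] [ 0.4569 -0.1449  0.1715]
pump [ 0.4385 -0.2892  0.1609]
pale [0.4728 0.2786 0.0345]
```

View pics/e.png

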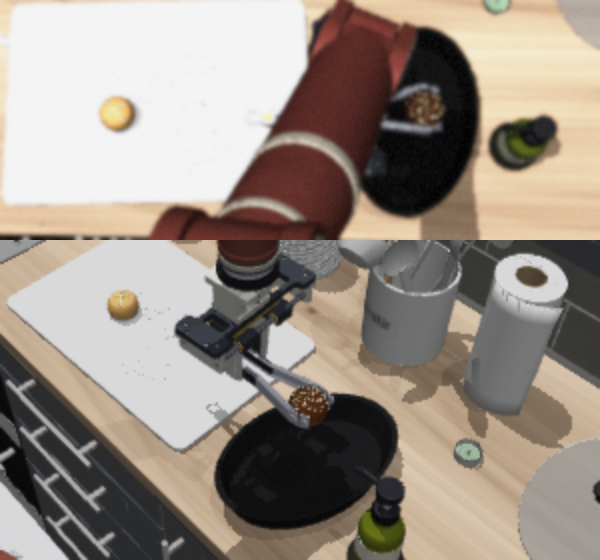

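The roll hangs at about (0.460, −0.136), within 10 mm of the roaster's centre at (0.465, −0.136), with its underside about 0.14 m up. The pale roll, roaster and pump are all where they belong, so I hand in.

```bash
python3 -c "
from plant import ticket;print(ticket.sign_off())"
```

```text
the job is handed in; nothing more can be done
None
```

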